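# Tip the offcut skip into the scrap tray

## Robot

A 6-joint arm with a two-finger parallel gripper is mounted at the origin on the work surface. World frame = base frame: x ahead of the robot, y to its left, z up, the work surface at z = 0. Lengths are in m, angles in degrees, forces in N, time in s.
With the tool pointing down it reaches from about 0.35 to 0.875 m from the base axis. Payload 4.2 kg.
Tool frame: the origin (TCP) lies on the front face of the gripper's body, between the roots of the fingers; the fingertips stand 70 mm ahead of it and the grasp point (between the pads) lies 51 mm ahead of it (r.nose_length is the distance from the TCP to the fingertips, in m); z points along the fingers, y is the direction in which the jaws open and shut (so a half turn about z gives the same grasp; the last joint's range is limited). The gripper opens to 87 mm and grips with 3 to 60 N. Pads are 19 mm wide; open, the fingers measure 117 mm over their backs; the gripper's body (75 mm by 190 mm) begins 51 mm behind the grasp point.
Start: joints at [91.708, 22.042, 0.453, 0, -68.411, -14.817], TCP at [0.142, 0.609, 0.292] pointing down, gripper open.
Joint ranges: [-179.83, 179.83], [-69.29, 118.12], [-61.27, 80.66], [-181.25, 117.63], [-171.15, -9.14], [-177.46, 177.46]. Speed limits (degrees/s): [159.86, 159.86, 180, 180, 180, 180].

## Interface

Orientations are given as a 3x3 rotation matrix whose columns are the frame's x, y, z axes.
In Python, from station import telemetry, capture, order, r gives the robot as it stands.
- The arm moves only by the tool drive_tool, never from a script. Its argument "series" is a list of rows, each a list of 4 numbers: the shift along the tool's x, y, z as a fraction of full scale, then the turn about the tool's z as a fraction of full scale. In form: [[dx, dy, dz, turn], ...]. A call has 1 to 10 rows; each row is the pose to reach, as a shift and turn from the pose commanded when the call began, along the tool's axes at that moment; what a row does not reach only later rows make up. Full scale, the value 1, is 0.12 m for a shift and 2 rad for a turn. A row lasts 1/8 s, in which the tool goes at most 62.5 mm and 10.7 degrees, less where a joint would pass 70% of its speed; a pose out of reach is approached as far as the arm can. A call with a number of a shift or a turn outside -1 to 1 is refused whole. A call with a gripper value outside its range is refused whole. "fingers" is the finger opening in mm, from 0 to 87, set as the call begins (left out, the last holds). The fingers move at their own pace and stop on an object; the grip force is fixed at half the most. Time passes only in rows, so rows that repeat a pose let the fingers close. It gives the time, the measured TCP pose, the force and the opening at its end, in the units of the state.
- telemetry.sense(): the state, without advancing time (a new reading comes with each control period).
- capture(name): name is "scene" or "top" or "wrist"; returns a dict with "color" (384x512x3 uint8, blue, green, red), "fx", "fy", "cx", "cy" (pixels), "k1" (the pictures are not rectified: a ray, as slopes to the right and down, at radius r is drawn at 1 + k1 r^2 times it, then the intrinsics apply), "eye" and "attitude" of the camera in the world; the wrist camera has in their place "mount" (4x4, takes a point from camera to tool coordinates, whose origin is the TCP and whose axes are the flange's). Camera axes: x right, y up, looking along -z (the intrinsics and any distortion apply to the point x, -y, -z); pixel columns grow to the right and rows downward; lengths in m; the calibration is good to about 2 mm. A picture is of the moment at which its call begins: read the wrist's pose just before it. There is no depth.
- order.finish_job(): hands the job in, once; it reports no verdict.
The state is a dict: "time_s": time; "joints": joint angles; "joint_velocities": joint speeds; "effort": joint torques, N m; "tcp_pos": TCP position; "ee_rot": TCP orientation; "wrist_force": force on the tool from outside, world axes, zero at the start; "moment": the same for the moment, N m; "gripper_width": opening from 0.0 (shut) to 1.0 (fully open).
Only numpy, scipy, OpenCV 4.12 (cv2) and the standard library are available. Lean on these libraries where they do the work, as an engineer would, in place of code of your own. Each camera call takes 0.05 s, during which the arm holds its last target. There are 200 camera calls.

## Task

Take the little two-wheeled skip of aluminium offcuts by the grip bar and wheel it up until both its wheels touch the side of the scrap tray. Lift the bar so that the skip tips forward over its wheels and the whole load slides out into the tray, then lower the empty skip back onto its legs and let go; do it steadily, neither flinging it over nor letting it drop, and leave the other things on the bench alone.

Things in the scene. Friction and masses are not known exactly. Their poses are not given: they have to be found in the camera images.
- skip: Blue sheet-steel hand barrow, 0.8 kg, loose, loaded with 0.25 kg of offcuts. Rolls on two black 80 mm wheels, 18 mm wide, centred at its x = -88 and +88 mm. Origin: middle of the axle (axle along x), 40 mm above the bench; z is up when it stands. The handle is at +y; lifting it turns the skip about the axle and tips the nose (-y) down. Tipped past about 50 degrees it overbalances forward: keep hold.
- skip_nose (a point): Middle of the front edge of the pan floor: 45 mm ahead of the axle (-y), 58 mm above it; skip axes. Open-fronted pan, level floor, 140 mm wide, reaching back to a rear wall at y = +130 mm, top 113 mm above the axle. The load starts to slide when tipped 26 to 36 degrees; 55 to 60 empties the pan; at about 75 the nose nears the tray floor.
- skip_handle (a point): Middle of the grip bar: a straight black rubber-sleeved round bar, 18 mm in diameter, along the skip's x, 96 mm of it free between two dark steel tubes. It lies 205 mm behind the axle (+y) and 115 mm above it, so 155 mm above the bench when the skip stands; 75 mm of clear space to the pan's rear wall. Skip axes.
- skip_foot (a point): On the bench midway between the skip's two rubber feet, which are 62 mm either side of it (skip x) and 115 mm behind the axle (+y). The skip stands on its wheels and these feet. Skip axes.
- tray: Shallow open steel scrap tray screwed to the bench: 300 mm (its x) by 220 mm (its y), 45 mm high, 4 mm thick. Origin: centre of its underside, z up. The skip starts off its +y side, wheels 45 to 150 mm from touching, up to 0.18 rad askew; with both wheels against that side the axle is 150 mm from the tray's origin along y and the nose overhangs the wall.
- fin_stub_a: Aluminium offcut in the skip: finned heat-sink end, 44 x 30 x 26 mm, 55 g. Origin: the centre of its underside as it starts.
- fin_stub_b: Aluminium offcut in the skip: smaller finned heat-sink end, 38 x 30 x 22 mm, 45 g. Origin: the centre of its underside as it starts.
- bar_end: Aluminium offcut in the skip: solid flat bar end, 36 x 30 x 24 mm, 70 g. Origin: the centre of its underside as it starts.
- round_slug: Aluminium offcut in the skip: round bar slug, 30 mm diameter, 26 mm high, 50 g. Origin: the centre of its underside as it starts.
- channel_end: Aluminium offcut in the skip: end of a U channel, 42 x 30 x 26 mm, walls 4 mm, 30 g. Origin: the centre of its underside as it starts.
- horn: Bystander: finished aluminium welding horn with two slots, a stepped block 44 x 90 x 85 mm, beyond the work. Origin: the centre of its underside.
- converter: Bystander: ultrasonic converter standing on its black flange, 64 mm diameter, 90 mm high, to the right of the tray. Origin: the centre of its underside.
- wrench: Bystander: steel wrench, 170 mm long, lying on the bench to the right of the tray.
Mind the look-alikes: they are no part of the job. What is shaped like the bar_end but purple is not meant. What is shaped like the channel_end but yellow is not meant.

How it is judged:
By the outcome, as a careful person would: the job done as asked, in the order asked, and still so for the second after the job is handed in, with the robot touching nothing.
It also fails if it takes over 48 s, if anything falls off the work surface, if the arm or the gripper's body presses on something with over 40 N, if the wrist force passes 120 N, or if a joint passes its speed limit or range.

## Working session

There is one attempt and no reset: what is moved stays moved. The work goes in short steps, Python scripts to look and compute and a tool call to move; the robot and the scene stay as the last step left them, time stands still between calls to the robot, and variables do not carry over. Pictures are saved under pics/ and viewed, about 8 in all and at most 12, crops included, and the job is handed in when it is done.

Besides the shell and the picture viewer there is one more tool, called after "Call:" as name([rows], argument=value, ...), one row to a line, values as JSON. drive_tool: Moves the arm, as the interface text tells. Shift numbers are shares of 0.12 m and turn numbers shares of 2 rad, none past 1 either way. Its arguments: {"type":"object","properties":{"series":{"type":"array","items":{"type":"array","items":{"type":"number","minimum":-1,"maximum":1}}},"fingers":{"type":"number"}},"required":["series"]}

```bash
ls; mkdir -p pics
python3 - <<'E'
from station import telemetry, capture, r
import cv2,numpy as np
s=telemetry.sense(); print({k:np.round(v,3).tolist() for k,v in s.items()})
for n in ["scene","top","wrist"]:
    c=capture(n); cv2.imwrite(f"pics/{n}0.png",c["color"])
    print(n,{k:np.round(v,4).tolist() for k,v in c.items() if k!="color"})
a=cv2.imread("pics/scene0.png");b=cv2.imread("pics/top0.png")
cv2.imwrite("pics/st0.png",np.vstack([a,b])[:, :])
E
```

```text
pics
{'time_s': 0.0, 'joints': [91.708, 22.091, 0.38, -0.03, -68.412, -14.818], 'joint_velocities': [-0.042, 0.025, -0.088, -0.04, -0.072, -0.053], 'effort': [0.001, -39.067, 18.74, 4.22, 0.011, -0.0], 'tcp_pos': [0.142, 0.608, 0.291], 'ee_rot': [[0.974, -0.227, -0.0], [-0.227, -0.974, -0.002], [0.0, 0.002, -1.0]], 'wrist_force': [-0.102, -0.839, 0.373], 'moment': [-0.035, 0.051, -0.02], 'gripper_width': 0.999}
scene {'fx': 443.4218, 'fy': 443.4218, 'cx': 253.894, 'cy': 194.3852, 'k1': -0.1348, 'eye': [1.1601, 0.2544, 1.1147], 'attitude': [[-0.4426, -0.7517, 0.4889], [0.8967, -0.3701, 0.2428], [-0.0015, 0.5459, 0.8378]]}
top {'fx': 384.5187, 'fy': 384.5187, 'cx': 254.9406, 'cy': 189.3785, 'k1': -0.0416, 'eye': [0.3369, -0.0494, 1.2097], 'attitude': [[0.0343, 0.9781, -0.2052], [-0.9994, 0.0323, -0.013], [-0.0061, 0.2055, 0.9786]]}
wrist {'fx': 319.6977, 'fy': 319.6977, 'cx': 257.8443, 'cy': 191.8673, 'k1': -0.0866, 'mount': [[0.0006, 0.9529, 0.3033, 0.0826], [1.0, -0.0002, -0.0012, -0.0001], [-0.0011, 0.3033, -0.9529, -0.0921], [0.0, 0.0, 0.0, 1.0]]}
```

View pics/scene0.png

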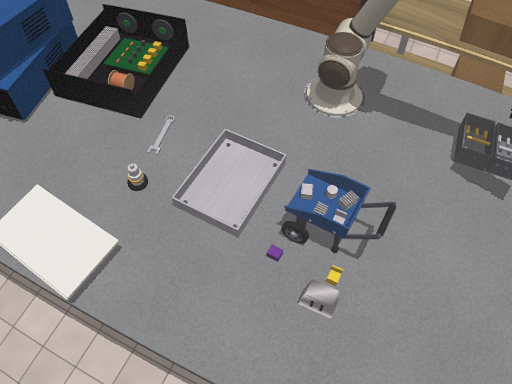

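View pics/top0.png

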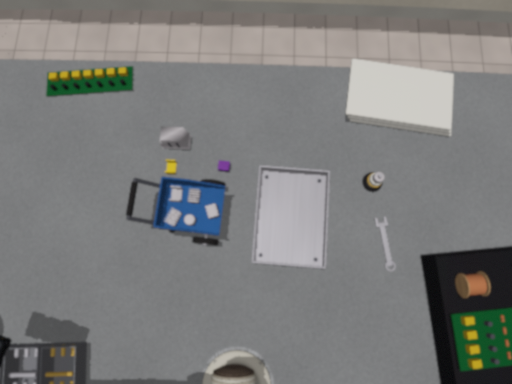

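The scene view shows the skip at about (325,205) with its handle at (380,220), and the tray at (230,180). In the top view, the handle bar is at about (131,200), the blue pan at (192,207), and the tray at (290,217). The look-alikes are at (171,167) and (224,166). Next I'll measure the tray and bar from the top view.

```bash
cat > h.py <<'E'
from station import telemetry, capture
import cv2,numpy as np
def ray(c,uv,T=None):
    uv=np.array(uv,float).reshape(-1,1,2)
    K=np.array([[c["fx"],0,c["cx"]],[0,c["fy"],c["cy"]],[0,0,1.]])
    n=cv2.undistortPoints(uv,K,np.array([c["k1"],0,0,0.]))[:,0]
    d=np.c_[n[:,0],-n[:,1],-np.ones(len(n))]
    if T is None: return np.array(c["eye"]),d@np.array(c["attitude"]).T
    return T[:3,3],d@T[:3,:3].T
def plane(c,uv,z,T=None):
    o,d=ray(c,uv,T); return o+d*((z-o[2])/d[:,2])[:,None]
def wristT(c):
    s=telemetry.sense(); T=np.eye(4); T[:3,:3]=s["ee_rot"]; T[:3,3]=s["tcp_pos"]
    return T@np.array(c["mount"])
def big(m):
    k,l,st,_=cv2.connectedComponentsWithStats(m.astype(np.uint8)); i=1+np.argmax(st[1:,4])
    return (l==i).astype(np.uint8)
def rect(m):
    p=np.argwhere(m)[:,::-1].astype(np.float32); return cv2.minAreaRect(p)
E
python3 - <<'E'
from h import *
c=capture("top"); im=c["color"].astype(int); mx=im.max(2); mn=im.min(2)
roi=np.zeros(mx.shape,bool); roi[150:280,245:340]=1
m=big(roi&(mn>125)); R=rect(m); print("tray",R)
P=plane(c,cv2.boxPoints(R),0.045); print(P.round(3), P.mean(0))
roi[:]=0; roi[170:230,120:153]=1
m=big(roi&(mx<70)); ys,xs=np.nonzero(m); print("dark",xs.min(),xs.max(),ys.min(),ys.max(),m.sum())
# bar: leftmost columns per row
pts=[(xs[ys==y].min(),y) for y in range(ys.min(),ys.max()+1)]; print(pts)
bl=big((im[...,0]>im[...,2]+40)&(np.indices(mx.shape)[0]<250)&(np.indices(mx.shape)[1]<250)); R=rect(bl); print("blue",R); print(plane(c,cv2.boxPoints(R),0.153).round(3))
cv2.imwrite("pics/crop1.png",cv2.resize(c["color"][155:275,110:345],None,fx=3.4,fy=3.4,interpolation=cv2.INTER_CUBIC))
E
```

```text
tray ((292.0, 209.0), (118.0, 94.0), 90.0)
[[ 0.707  0.002  0.045]
 [ 0.717 -0.296  0.045]
 [ 0.351 -0.292  0.045]
 [ 0.341 -0.013  0.045]] [ 0.52912535 -0.1495681   0.045     ]
dark 127 152 180 222 236
[(np.int64(136), 180), (np.int64(134), 181), (np.int64(133), 182), (np.int64(132), 183), (np.int64(132), 184), (np.int64(132), 185), (np.int64(131), 186), (np.int64(131), 187), (np.int64(131), 188), (np.int64(131), 189), (np.int64(131), 190), (np.int64(131), 191), (np.int64(130), 192), (np.int64(130), 193), (np.int64(130), 194), (np.int64(130), 195), (np.int64(130), 196), (np.int64(130), 197), (np.int64(129), 198), (np.int64(129), 199), (np.int64(129), 200), (np.int64(129), 201), (np.int64(129), 202), (np.int64(129), 203), (np.int64(128), 204), (np.int64(128), 205), (np.int64(128), 206), (np.int64(128), 207), (np.int64(128), 208), (np.int64(127), 209), (np.int64(127), 210), (np.int64(127), 211), (np.int64(127), 212), (np.int64(127), 213), (np.int64(127), 214), (np.int64(128), 215), (np.int64(129), 216), (np.int64(130), 217), (np.int64(130), 218), (np.int64(132), 219), (np.int64(139), 220), (np.int64(145), 221), (np.int64(149), 222)]
blue ((188.86154174804688, 205.6077117919922), (67.102783203125, 52.59072494506836), 7.125016689300537)
[[0.441 0.245 0.153]
 [0.59  0.239 0.153]
 [0.572 0.048 0.153]
 [0.425 0.059 0.153]]
```

View pics/crop1.png

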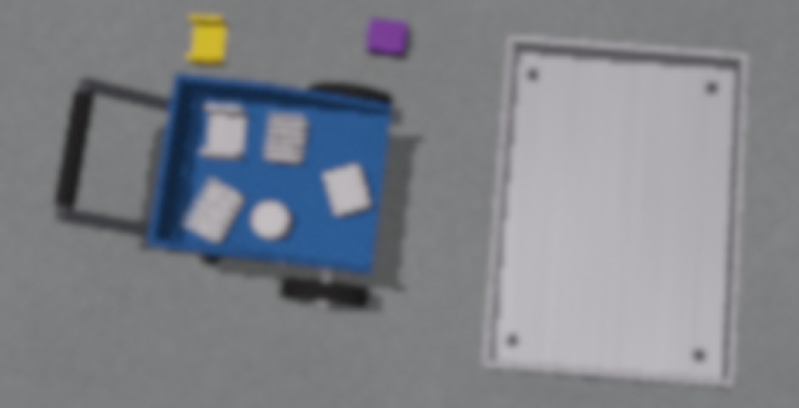

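The crop shows the tray rim corners at (512,37), (748,54), (732,384) and (486,366). The bar runs from (84,92) to (66,206), and the wheels are at (350,93) and (325,291).

Run:
```python
from h import *
c=capture("top")
f=lambda p,z: plane(c,np.array(p,float)/3.4+[110-.35,155-.35],z)
T=f([(512,37),(748,54),(732,384),(486,366)],.045); print(T.round(4)); C=T.mean(0); 
d=T[0]-T[3]; yaw=np.arctan2(d[1],d[0]); print("tray",C,"yaw",np.degrees(yaw))
n=np.array([-np.sin(yaw),np.cos(yaw),0])
print("axle target",C+0.15*n)
b=f([(84,92),(66,206)],.155); print("bar",b.round(4),b.mean(0)); d=b[0]-b[1]; print("byaw edges",np.degrees(np.arctan2(d[1],d[0])),np.linalg.norm(d))
# wheel tops (outer mid) at z~.08
w=f([(350,93),(325,291)],.07); d=w[0]-w[1];print("wheels",w.round(4),np.degrees(np.arctan2(d[1],d[0])))
s=telemetry.sense(); R=np.array(s["ee_rot"])
p=np.array(s["tcp_pos"]); print("tool-frame shift to bar xy",(R.T@(b.mean(0)-p)).round(4), s["tcp_pos"])
print("tool y yaw",np.degrees(np.arctan2(R[1,1],R[0,1])))
```

```text
[[ 0.658  -0.0479  0.045 ]
 [ 0.649  -0.2655  0.045 ]
 [ 0.3504 -0.2501  0.045 ]
 [ 0.3589 -0.0345  0.045 ]]
tray [ 0.50409055 -0.14951284  0.045     ] yaw -2.5609162872076263
axle target [5.10792785e-01 3.37351098e-04 4.50000000e-02]
bar [[0.569  0.3067 0.155 ]
 [0.473  0.3121 0.155 ]] [0.520983   0.30942214 0.155     ]
byaw edges -3.252999220421158 0.09609979046486564
wheels [[0.5945 0.0954 0.07  ]
 [0.4176 0.1072 0.07  ]] -3.8133898733526834
tool-frame shift to bar xy [0.4373 0.2051 0.137 ] [0.1416776  0.60853612 0.29174781]
tool y yaw -103.11112431881605
```

Call:
drive_tool([
  [0.15,0.07,0,-0.02],
  [0.4,0.19,0,-0.05],
  [0.7,0.33,0,-0.0855],
  [0.9,0.42,0,-0.0855],
  [1,0.47,0,-0.0855],
], fingers=87)

```text
time_s: 0.88
tcp_pos: [0.2467, 0.5257, 0.2923]
ee_rot: [[0.998, -0.059, -0.0], [-0.059, -0.998, -0.0], [-0.0, 0.0, -1.0]]
wrist_force: [-0.1, 0.8, 0.8]
gripper_width: 1.0
```

```bash
cat > to.py <<'E'
from h import *
import sys
s=telemetry.sense(); R=np.array(s["ee_rot"]); p=np.array(s["tcp_pos"]); g=np.array(eval(sys.argv[1]))
print("t",s["time_s"],"p",p.round(4),"y yaw",np.degrees(np.arctan2(R[1,1],R[0,1])).round(2),"F",np.round(s["wrist_force"],1),"w",s["gripper_width"])
print("units",(R.T@(g-p)/.12).round(3))
E
python3 to.py "[.521,.309,.292]"
```

```text
t 0.875 p [0.2467 0.5257 0.2923] y yaw -93.38 F [-0.1  0.8  0.8] w 0.9999804515120444
units [2.388e+00 1.668e+00 2.000e-03]
```

Call:
drive_tool([
  [0.15,0.1,0,0],
  [0.5,0.35,0,0],
  [0.8,0.56,0,0],
  [1,0.7,0,0],
])

```text
time_s: 1.38
tcp_pos: [0.3621, 0.4345, 0.2922]
ee_rot: [[0.998, -0.058, 0.0], [-0.058, -0.998, -0.0], [0.0, 0.0, -1.0]]
wrist_force: [-0.4, 0.3, 0.3]
gripper_width: 1.001
```

Call:
drive_tool([
  [0.2,0.14,0,0],
  [0.5,0.35,0,0],
  [0.8,0.56,0,0],
  [0.95,0.67,0,0],
  [1,0.7,0,0],
  [1,0.7,0,0],
])

```text
time_s: 2.12
tcp_pos: [0.4757, 0.345, 0.2921]
ee_rot: [[0.998, -0.058, -0.0], [-0.058, -0.998, -0.0], [-0.0, 0.0, -1.0]]
wrist_force: [-0.0, -0.1, -0.2]
gripper_width: 1.0
```

```bash
python3 to.py "[.521,.309,.292]"
python3 - <<'E'
from h import *
T0=None
c=capture("wrist"); T=wristT(c); cv2.imwrite("pics/w1.png",c["color"])
np.save("w1.npy",T)
E
```

```text
t 2.125 p [0.4757 0.345  0.2921] y yaw -93.32 F [-0.  -0.1 -0.2] w 0.9999310055376366
units [0.394 0.278 0.001]
```

View pics/w1.png

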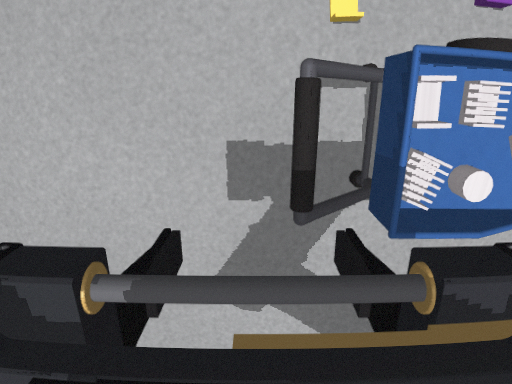

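The wrist view shows the bar sleeve from (308,80) to (302,210), to the right of and ahead of the fingers.

```bash
python3 - <<'E'
from h import *
c=capture("wrist"); T=np.load("w1.npy")
b=plane(c,[(308,80),(302.5,210)],.16,T); print(b.round(4)); d=b[0]-b[1]; print(b.mean(0),np.degrees(np.arctan2(d[1],d[0])),np.linalg.norm(d))
pan=plane(c,[(415,48),(388,236)],.153,T); print(pan)   # rear wall top corners
d=pan[0]-pan[1];print(np.degrees(np.arctan2(d[1],d[0])))
E
python3 to.py "[.519,.309,.206]"
```

```text
[[0.5632 0.3067 0.16  ]
 [0.4703 0.312  0.16  ]]
[0.51676822 0.30934356 0.16      ] -3.292540073711124 0.0930000388518383
[[0.58207227 0.23074359 0.153     ]
 [0.44093041 0.24190276 0.153     ]]
-4.5206020184969
t 2.225 p [0.4752 0.3455 0.2922] y yaw -93.25 F [0.8 0.3 0.2] w 0.9987508783163361
units [0.382 0.283 0.719]
```

Call:
drive_tool([
  [0.2,0.14,0,0],
  [0.38,0.28,0.05,0],
  [0.38,0.28,0.25,0],
  [0.38,0.28,0.45,0],
  [0.38,0.28,0.62,0],
  [0.38,0.28,0.7,0],
  [0.38,0.28,0.71,0],
  [0.38,0.28,0.71,0],
])

```text
time_s: 3.22
tcp_pos: [0.5195, 0.3094, 0.2079]
ee_rot: [[0.998, -0.057, 0.001], [-0.057, -0.998, 0.001], [0.001, -0.001, -1.0]]
wrist_force: [0.0, 0.3, 0.4]
gripper_width: 1.001
```

Call:
drive_tool([
  [0,0,0,0],
  [0,0,0,0],
  [0,0,0,0],
  [0,0,0,0],
  [0,0,0,0],
  [0,0,0,0],
  [0,0,0,0],
], fingers=0)

```text
time_s: 4.1
tcp_pos: [0.5193, 0.3088, 0.207]
ee_rot: [[0.998, -0.058, -0.0], [-0.058, -0.998, -0.0], [-0.0, 0.0, -1.0]]
wrist_force: [-0.2, -0.5, -0.1]
gripper_width: 0.292
```

```bash
python3 to.py "[.518,.309,.206]"
```

```text
t 4.1 p [0.5193 0.3088 0.207 ] y yaw -93.31 F [-0.2 -0.5 -0.1] w 0.29190573625239513
units [-0.011 -0.001  0.008]
```

Call:
drive_tool([
  [0,0,0,0],
  [0,0,0,0],
  [0,0,0,0],
  [0,0,0,0],
  [0,0,-0.03,0],
  [0,0,-0.06,0],
  [0,0,-0.09,0],
  [0,0,-0.12,0],
  [0,0,-0.12,0],
  [0,0,-0.12,0],
])

```text
time_s: 5.35
tcp_pos: [0.5192, 0.3088, 0.2215]
ee_rot: [[0.998, -0.058, -0.0], [-0.058, -0.998, 0.0], [-0.0, -0.0, -1.0]]
wrist_force: [0.3, 0.6, -4.8]
gripper_width: 0.199
```

```bash
python3 to.py "[.518,.209,.220]"
```

```text
t 5.35 p [0.5192 0.3088 0.2215] y yaw -93.31 F [ 0.3  0.6 -4.8] w 0.19856121528799486
units [0.038 0.831 0.012]
```

Call:
drive_tool([
  [0,0.03,0,0],
  [0,0.1,0,0],
  [0,0.2,0,-0.002],
  [0,0.3,0,-0.004],
  [0,0.4,0,-0.006],
  [0,0.5,0,-0.006],
  [0,0.6,0,-0.006],
  [0,0.68,0,-0.006],
  [0,0.74,0,-0.006],
  [0,0.75,0,-0.006],
])

```text
time_s: 6.6
tcp_pos: [0.5139, 0.2184, 0.2214]
ee_rot: [[0.999, -0.046, -0.0], [-0.046, -0.999, -0.0], [-0.0, 0.0, -1.0]]
wrist_force: [-2.2, 0.4, -5.4]
gripper_width: 0.199
```

```bash
python3 - <<'E'
from h import *
c=capture("top");d=capture("scene")
a=cv2.resize(c["color"][165:275,150:345],None,fx=4,fy=4,interpolation=cv2.INTER_CUBIC)
cv2.imwrite("pics/t2.png",a)
E
python3 to.py "[.518,.2,.220]"
```

```text
t 6.7 p [0.5141 0.2188 0.2214] y yaw -92.64 F [-2.7 -0.3 -4.6] w 0.19824112210387132
units [0.04  0.155 0.011]
```

View pics/t2.png

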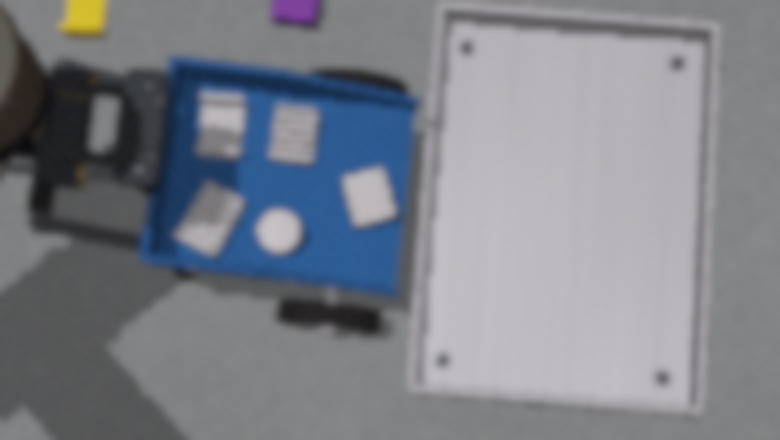

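The top view now shows the front of the pan at (417,100)–(392,293) and the tray's near rim at (440,10)–(413,388). The upper wheel is about 5 mm nearer the tray. I'll work out the remaining skew.

Run:
```python
from h import *
c=capture("top")
f=lambda p,z: plane(c,np.array(p,float)/4+[150-.37,165-.37],z)
def y(n,p,z):
    P=f(p,z); d=P[0]-P[1]; print(n,P.round(4).tolist(),P.mean(0).round(4),np.degrees(np.arctan2(d[1],d[0])).round(2))
y("tray",[(440,10),(413,388)],.045)
y("trayfar",[(718,24),(698,410)],.045)
y("rear",[(175,60),(147,262)],.162)
y("front",[(417,100),(392,293)],.095)
y("wheels",[(362,78),(330,315)],.07)
```

```text
tray [[0.6528, -0.0462, 0.045], [0.3609, -0.0353, 0.045]] [ 0.5068 -0.0407  0.045 ] -2.13
trayfar [[0.6487, -0.2639, 0.045], [0.3517, -0.2477, 0.045]] [ 0.5002 -0.2558  0.045 ] -3.11
rear [[0.5788, 0.1381, 0.162], [0.4367, 0.1478, 0.162]] [0.5078 0.1429 0.162 ] -3.92
front [[0.5698, -0.0315, 0.095], [0.4269, -0.0184, 0.095]] [ 0.4983 -0.0249  0.095 ] -5.23
wheels [[0.5907, 0.0113, 0.07], [0.4112, 0.0273, 0.07]] [0.5009 0.0193 0.07  ] -5.11
```

Call:
drive_tool([
  [-0.005,0.015,0,-0.002],
  [-0.015,0.04,0,-0.005],
  [-0.025,0.065,0,-0.008],
  [-0.035,0.09,0,-0.012],
  [-0.045,0.115,0,-0.016],
  [-0.055,0.14,0,-0.018],
  [-0.055,0.15,0,-0.018],
  [-0.055,0.15,0,-0.018],
])

```text
time_s: 7.75
tcp_pos: [0.5067, 0.2011, 0.2214]
ee_rot: [[1.0, -0.01, -0.0], [-0.01, -1.0, -0.0], [-0.0, 0.0, -1.0]]
wrist_force: [-2.1, -0.4, -5.4]
gripper_width: 0.196
```

Call:
drive_tool([
  [0,0.01,0,0],
  [0,0.02,0,0],
  [0,0.03,0,0],
  [0,0.03,0,0],
])

```text
time_s: 8.25
tcp_pos: [0.5068, 0.1978, 0.2216]
ee_rot: [[1.0, -0.01, 0.0], [-0.01, -1.0, 0.0], [0.0, -0.0, -1.0]]
wrist_force: [-2.7, 1.8, -4.0]
gripper_width: 0.195
```

Call:
drive_tool([
  [0,0.01,0,0],
  [0,0.02,0,0],
  [0,0.03,0,0],
  [0,0.03,0,0],
])

```text
time_s: 8.75
tcp_pos: [0.5076, 0.1966, 0.2232]
ee_rot: [[1.0, -0.008, 0.005], [-0.008, -1.0, 0.005], [0.005, -0.005, -1.0]]
wrist_force: [-5.4, 7.9, -0.2]
gripper_width: 0.199
```

```bash
python3 - <<'E'
from h import *
c=capture("top");d=capture("scene")
a=cv2.resize(c["color"][165:275,180:300],None,fx=4,fy=4,interpolation=cv2.INTER_CUBIC)
b=cv2.resize(d["color"][110:270,200:340],None,fx=2.75,fy=2.75,interpolation=cv2.INTER_CUBIC)[:440]
s=max(0,800-a.shape[1]); cv2.imwrite("pics/t3.png",np.hstack([a,b[:,:s]]))
E
python3 to.py "[.518,.2,.220]"
```

```text
t 8.85 p [0.5076 0.1966 0.2232] y yaw -90.47 F [-5.   6.7  0.3] w 0.1938248374721648
units [ 0.086 -0.029  0.027]
```

View pics/t3.png

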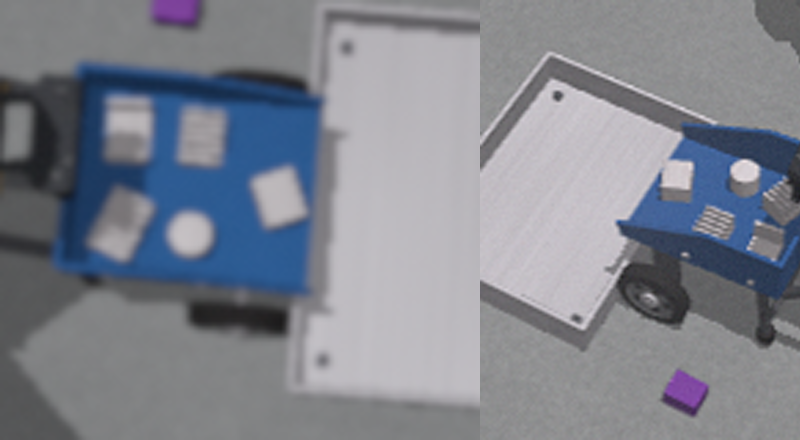

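The top view shows the pan front at (322,97)–(308,292), nearly parallel to the tray rim at (322,8)–(292,388). The wheels are at the rim and the push force has risen to 8 N. I'll check the skew and contact numerically.

Run:
```python
from h import *
c=capture("top")
f=lambda p,z: plane(c,np.array(p,float)/4+[180-.37,165-.37],z)
def y(n,p,z):
    P=f(p,z); d=P[0]-P[1]; print(n,P.round(4).tolist(),P.mean(0).round(4),np.degrees(np.arctan2(d[1],d[0])).round(2))
y("tray",[(322,8),(292,388)],.045)
y("rear",[(79,65),(57,268)],.163)
y("front",[(322,97),(308,292)],.095)
y("wheels",[(262,80),(240,320)],.07)
s=telemetry.sense(); print(s["wrist_force"],s["moment"])
```

```text
tray [[0.6545, -0.0477, 0.045], [0.3608, -0.0346, 0.045]] [ 0.5077 -0.0411  0.045 ] -2.56
rear [[0.5755, 0.1208, 0.163], [0.4333, 0.1268, 0.163]] [0.5044 0.1238 0.163 ] -2.42
front [[0.5726, -0.0499, 0.095], [0.4285, -0.0443, 0.095]] [ 0.5006 -0.0471  0.095 ] -2.21
wheels [[0.5896, -0.004, 0.07], [0.4083, 0.0051, 0.07]] [0.499  0.0006 0.07  ] -2.86
[-4.74236705  7.88184459 -0.34021871] [ 2.45544184  1.51779939 -0.33083293]
```

The skip (yaw about -2.5°) is square to the tray (-2.56°), with the axle at y ≈ 0.0006, so both wheels are touching. Next I need the tipping arc table.

Run:
```python
import numpy as np
R=np.hypot(.205,.115)
for k in range(5):
    a=33.9+12*k; r=[]
    for j in range(1,10):
        b=a+12*min(j,8)/8
        dy=R*(np.cos(np.radians(a))-np.cos(np.radians(b))); dz=R*(np.sin(np.radians(b))-np.sin(np.radians(a)))
        r.append([round(-.037*dy/.12,3),round(dy/.12,3),round(-dz/.12,3),0])
    print(a-29.3,r[:8])
```

```text
4.599999999999998 [[np.float64(-0.001), np.float64(0.029), np.float64(-0.042), 0], [np.float64(-0.002), np.float64(0.059), np.float64(-0.084), 0], [np.float64(-0.003), np.float64(0.091), np.float64(-0.124), 0], [np.float64(-0.005), np.float64(0.123), np.float64(-0.164), 0], [np.float64(-0.006), np.float64(0.157), np.float64(-0.203), 0], [np.float64(-0.007), np.float64(0.191), np.float64(-0.241), 0], [np.float64(-0.008), np.float64(0.226), np.float64(-0.278), 0], [np.float64(-0.01), np.float64(0.263), np.float64(-0.314), 0]]
16.599999999999998 [[np.float64(-0.001), np.float64(0.037), np.float64(-0.035), 0], [np.float64(-0.003), np.float64(0.075), np.float64(-0.069), 0], [np.float64(-0.004), np.float64(0.115), np.float64(-0.103), 0], [np.float64(-0.006), np.float64(0.155), np.float64(-0.135), 0], [np.float64(-0.007), np.float64(0.195), np.float64(-0.166), 0], [np.float64(-0.009), np.float64(0.237), np.float64(-0.196), 0], [np.float64(-0.01), np.float64(0.279), np.float64(-0.225), 0], [np.float64(-0.012), np.float64(0.322), np.float64(-0.253), 0]]
28.599999999999998 [[np.float64(-0.002)
[... 846 characters left out ...]
 np.float64(0.296), np.float64(-0.083), 0], [np.float64(-0.013), np.float64(0.346), np.float64(-0.092), 0], [np.float64(-0.015), np.float64(0.397), np.float64(-0.1), 0]]
52.60000000000001 [[np.float64(-0.002), np.float64(0.051), np.float64(-0.007), 0], [np.float64(-0.004), np.float64(0.102), np.float64(-0.012), 0], [np.float64(-0.006), np.float64(0.153), np.float64(-0.016), 0], [np.float64(-0.008), np.float64(0.204), np.float64(-0.018), 0], [np.float64(-0.009), np.float64(0.255), np.float64(-0.019), 0], [np.float64(-0.011), np.float64(0.307), np.float64(-0.019), 0], [np.float64(-0.013), np.float64(0.358), np.float64(-0.018), 0], [np.float64(-0.015), np.float64(0.409), np.float64(-0.015), 0]]
```

Call:
drive_tool([
  [0,0.012,-0.02,0],
  [-0.001,0.035,-0.05,0],
  [-0.003,0.07,-0.095,0],
  [-0.004,0.1,-0.135,0],
  [-0.005,0.13,-0.172,0],
  [-0.006,0.164,-0.211,0],
  [-0.007,0.195,-0.246,0],
  [-0.009,0.23,-0.281,0],
  [-0.01,0.263,-0.314,0],
])

```text
time_s: 10.02
tcp_pos: [0.5064, 0.1655, 0.2621]
ee_rot: [[1.0, -0.007, 0.007], [-0.007, -1.0, 0.007], [0.007, -0.007, -1.0]]
wrist_force: [-5.3, 8.8, 4.3]
gripper_width: 0.195
```

Call:
drive_tool([
  [-0.001,0.037,-0.035,0],
  [-0.003,0.075,-0.069,0],
  [-0.004,0.115,-0.103,0],
  [-0.006,0.155,-0.135,0],
  [-0.007,0.195,-0.166,0],
  [-0.009,0.237,-0.196,0],
  [-0.01,0.279,-0.225,0],
  [-0.012,0.322,-0.253,0],
])

```text
time_s: 11.02
tcp_pos: [0.5046, 0.1266, 0.2937]
ee_rot: [[1.0, -0.007, 0.008], [-0.007, -1.0, 0.007], [0.008, -0.007, -1.0]]
wrist_force: [-7.4, 8.3, 8.4]
gripper_width: 0.197
```

```bash
python3 to.py "[.505,.12,.315]"
```

```text
t 11.025 p [0.5046 0.1266 0.2937] y yaw -90.4 F [-7.4  8.3  8.4] w 0.19692693338733433
units [ 0.005  0.054 -0.178]
```

Call:
drive_tool([
  [-0.005,0.044,-0.027,0],
  [-0.01,0.088,-0.052,0],
  [-0.015,0.133,-0.077,0],
  [-0.02,0.179,-0.1,0],
  [-0.023,0.225,-0.122,0],
  [-0.027,0.272,-0.142,0],
  [-0.03,0.32,-0.162,0],
  [-0.032,0.368,-0.18,0],
])

```text
time_s: 12.02
tcp_pos: [0.5015, 0.0805, 0.3143]
ee_rot: [[1.0, -0.008, 0.01], [-0.008, -1.0, 0.003], [0.01, -0.003, -1.0]]
wrist_force: [1.7, 4.2, 5.5]
gripper_width: 0.197
```

Call:
drive_tool([
  [-0.002,0.048,-0.017,0],
  [-0.004,0.097,-0.033,0],
  [-0.005,0.146,-0.047,0],
  [-0.007,0.196,-0.06,0],
  [-0.009,0.246,-0.072,0],
  [-0.011,0.296,-0.083,0],
  [-0.013,0.346,-0.092,0],
  [-0.015,0.397,-0.1,0],
])

```text
time_s: 13.02
tcp_pos: [0.4982, 0.0318, 0.3245]
ee_rot: [[1.0, -0.009, 0.005], [-0.009, -1.0, 0.0], [0.005, -0.0, -1.0]]
wrist_force: [5.3, 2.2, 4.4]
gripper_width: 0.2
```

```bash
python3 to.py "[.505,.02,.325]"
python3 - <<'E'
from h import *
c=capture("top");d=capture("scene")
a=cv2.resize(c["color"][165:275,200:335],None,fx=3,fy=3,interpolation=cv2.INTER_CUBIC)
b=cv2.resize(d["color"][100:260,170:330],None,fx=2.4,fy=2.4,interpolation=cv2.INTER_CUBIC)
o=np.zeros((384,a.shape[1]+b.shape[1],3),np.uint8); o[:330,:405]=a; o[:384,405:]=b
cv2.imwrite("pics/t4.png",o)
E
```

```text
t 13.025 p [0.4982 0.0318 0.3245] y yaw -90.51 F [5.3 2.2 4.4] w 0.2000945590466303
units [ 0.058  0.098 -0.004]
```

View pics/t4.png

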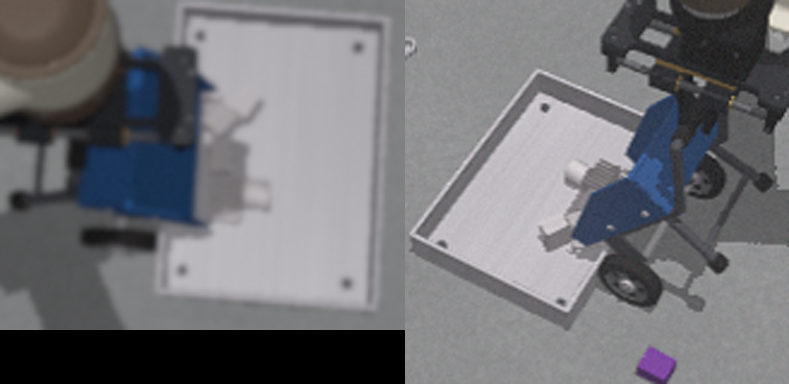

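The load is sliding out: pieces lie in the tray right under the nose at scene (560–600,175–240), and the wheels stay at the wall. I'll carry on to about 60° and hold.

Call:
drive_tool([
  [0,0.051,-0.006,0],
  [0.005,0.102,-0.011,0],
  [0.005,0.153,-0.014,0],
  [0.01,0.204,-0.016,0],
  [0.01,0.24,-0.017,0],
  [0.01,0.25,-0.017,0],
  [0.01,0.25,-0.017,0],
  [0.01,0.25,-0.017,0],
])

```text
time_s: 14.12
tcp_pos: [0.4976, 0.0022, 0.3251]
ee_rot: [[1.0, -0.01, -0.0], [-0.01, -1.0, -0.0], [-0.0, 0.0, -1.0]]
wrist_force: [3.9, 0.7, 4.2]
gripper_width: 0.198
```

```bash
python3 to.py "[.505,.02,.325]"
python3 - <<'E'
from h import *
c=capture("top");d=capture("scene")
a=cv2.resize(c["color"][165:275,200:335],None,fx=3,fy=3,interpolation=cv2.INTER_CUBIC)
b=cv2.resize(d["color"][100:260,170:330],None,fx=2.4,fy=2.4,interpolation=cv2.INTER_CUBIC)
o=np.zeros((384,a.shape[1]+b.shape[1],3),np.uint8); o[:330,:405]=a; o[:384,405:]=b
cv2.imwrite("pics/t5.png",o)
E
```

```text
t 14.125 p [0.4976 0.0022 0.3251] y yaw -90.55 F [3.9 0.7 4.2] w 0.19760420899423536
units [ 0.06  -0.149  0.001]
```

View pics/t5.png

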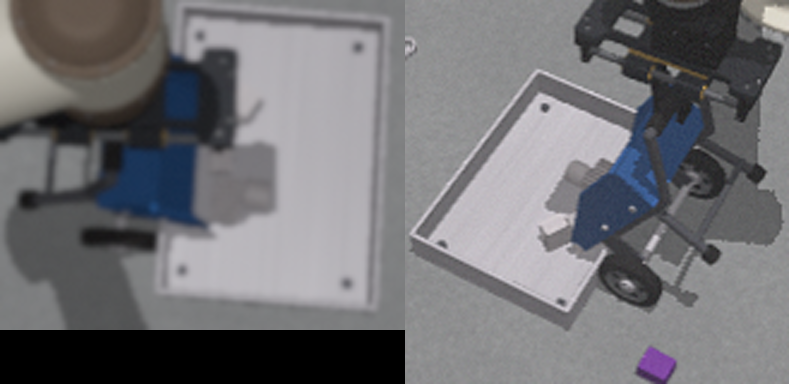

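At about 60° the visible half of the pan floor (top view, cols 105–195, rows 150–220) looks bare, and the pieces sit ahead of the nose. I'll go slightly further to make sure, hold, and count the pieces.

Call:
drive_tool([
  [0,0.03,0.001,0],
  [0,0.06,0.003,0],
  [0,0.09,0.005,0],
  [0,0.12,0.007,0],
  [0,0.13,0.008,0],
  [0,0.13,0.008,0],
  [0,0.13,0.008,0],
  [0,0.13,0.008,0],
  [0,0.13,0.008,0],
  [0,0.13,0.008,0],
])

```text
time_s: 15.48
tcp_pos: [0.4973, -0.0134, 0.324]
ee_rot: [[1.0, -0.01, -0.001], [-0.01, -1.0, -0.0], [-0.001, 0.0, -1.0]]
wrist_force: [2.3, 1.3, 2.8]
gripper_width: 0.196
```

```bash
python3 to.py "[.505,.02,.325]"
python3 - <<'E'
from h import *
c=capture("top");d=capture("scene")
a=cv2.resize(c["color"][180:255,220:310],None,fx=4.5,fy=4.5,interpolation=cv2.INTER_CUBIC)
b=cv2.resize(d["color"][135:235,215:315],None,fx=3.9,fy=3.9,interpolation=cv2.INTER_CUBIC)
o=np.zeros((390,a.shape[1]+b.shape[1],3),np.uint8); o[:a.shape[0],:405]=a; o[:,405:]=b
o=np.clip(o*1.3,0,255).astype(np.uint8)
cv2.imwrite("pics/t6.png",o)
E
```

```text
t 15.475 p [ 0.4973 -0.0134  0.324 ] y yaw -90.56 F [2.3 1.3 2.8] w 0.1963580954109697
units [ 0.061 -0.279 -0.008]
```

View pics/t6.png

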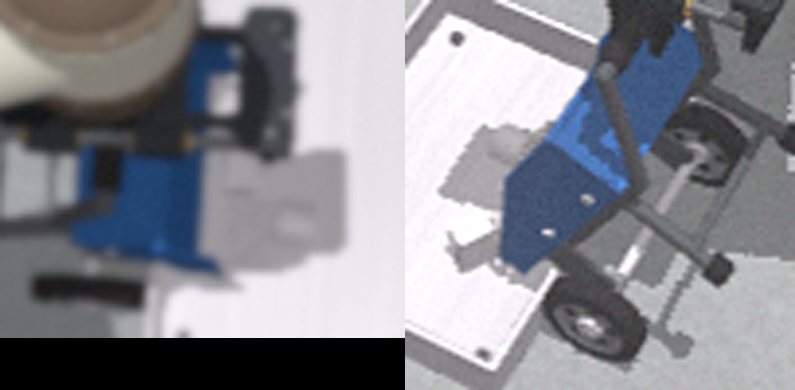

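The gripper hides part of the view. The visible pan floor is bare, the pieces lie beyond the nose and the wheels are still at the wall. I'll lower along the same arc and check the pan on the way.

Call:
drive_tool([
  [0,-0.02,-0.002,0],
  [0,-0.05,-0.004,0],
  [0,-0.09,-0.006,0],
  [0,-0.13,-0.008,0],
  [0,-0.18,-0.007,0],
  [0,-0.23,-0.005,0],
  [0,-0.28,-0.002,0],
  [0,-0.33,0.003,0],
  [0,-0.38,0.009,0],
])

```text
time_s: 16.7
tcp_pos: [0.4983, 0.0325, 0.3236]
ee_rot: [[1.0, -0.01, 0.001], [-0.01, -1.0, -0.0], [0.001, 0.0, -1.0]]
wrist_force: [3.6, -1.9, 3.2]
gripper_width: 0.193
```

Call:
drive_tool([
  [0.002,-0.051,0.008,0],
  [0.004,-0.101,0.017,0],
  [0.006,-0.151,0.028,0],
  [0.008,-0.201,0.04,0],
  [0.01,-0.251,0.053,0],
  [0.011,-0.3,0.067,0],
  [0.013,-0.349,0.083,0],
  [0.015,-0.397,0.1,0],
])

```text
time_s: 17.7
tcp_pos: [0.4995, 0.08, 0.3103]
ee_rot: [[1.0, -0.01, -0.002], [-0.01, -1.0, -0.0], [-0.002, 0.0, -1.0]]
wrist_force: [-0.6, 0.7, 3.7]
gripper_width: 0.187
```

Call:
drive_tool([
  [0.003,-0.048,0.018,0],
  [0.005,-0.096,0.038,0],
  [0.009,-0.143,0.058,0],
  [0.012,-0.189,0.08,0],
  [0.016,-0.235,0.103,0],
  [0.02,-0.28,0.128,0],
  [0.024,-0.324,0.153,0],
  [0.027,-0.368,0.18,0],
])

```text
time_s: 18.7
tcp_pos: [0.5038, 0.1242, 0.2891]
ee_rot: [[1.0, -0.01, -0.0], [-0.01, -1.0, -0.0], [-0.0, 0.0, -1.0]]
wrist_force: [-1.0, 0.7, 0.2]
gripper_width: 0.189
```

```bash
python3 to.py "[.505,.1266,.2937]"
python3 - <<'E'
from h import *
c=capture("top");d=capture("scene")
a=cv2.resize(c["color"][165:275,200:335],None,fx=3,fy=3,interpolation=cv2.INTER_CUBIC)
b=cv2.resize(d["color"][100:260,170:330],None,fx=2.4,fy=2.4,interpolation=cv2.INTER_CUBIC)
o=np.zeros((384,a.shape[1]+b.shape[1],3),np.uint8); o[:330,:405]=a; o[:384,405:]=b
cv2.imwrite("pics/t7.png",o)
E
```

```text
t 18.7 p [0.5038 0.1242 0.2891] y yaw -90.58 F [-1.   0.7  0.2] w 0.18853889692916587
units [ 0.01  -0.02  -0.039]
```

View pics/t7.png

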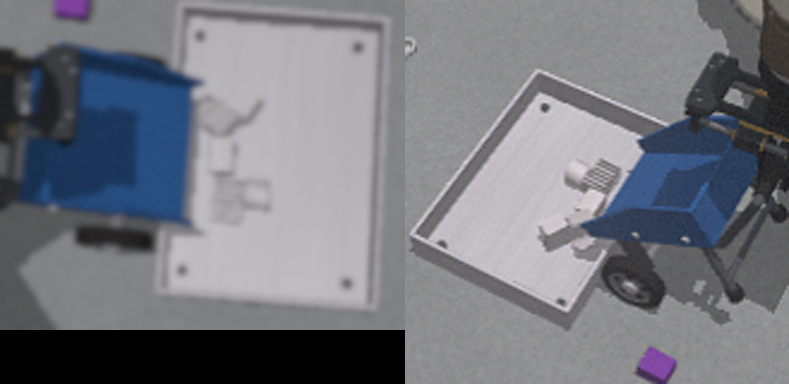

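The pan is empty and all the pieces lie in the tray at top-view (200–270,95–220). I'll lower it the rest of the way.

Call:
drive_tool([
  [0.002,-0.043,0.028,0],
  [0.003,-0.085,0.057,0],
  [0.005,-0.127,0.087,0],
  [0.006,-0.167,0.118,0],
  [0.008,-0.207,0.15,0],
  [0.009,-0.247,0.184,0],
  [0.011,-0.285,0.218,0],
  [0.012,-0.322,0.253,0],
])

```text
time_s: 19.8
tcp_pos: [0.5057, 0.1628, 0.2588]
ee_rot: [[1.0, -0.01, -0.0], [-0.01, -1.0, 0.0], [-0.0, 0.0, -1.0]]
wrist_force: [-1.3, 0.5, -0.9]
gripper_width: 0.183
```

Call:
drive_tool([
  [0.002,-0.037,0.036,0],
  [0.003,-0.072,0.073,0],
  [0.004,-0.106,0.111,0],
  [0.005,-0.14,0.15,0],
  [0.007,-0.172,0.19,0],
  [0.008,-0.204,0.23,0],
  [0.009,-0.228,0.262,0],
  [0.009,-0.246,0.29,0],
  [0.009,-0.246,0.29,0],
])

```text
time_s: 20.92
tcp_pos: [0.5069, 0.192, 0.224]
ee_rot: [[1.0, -0.01, -0.001], [-0.01, -1.0, -0.0], [-0.001, 0.0, -1.0]]
wrist_force: [-1.3, -0.4, -1.7]
gripper_width: 0.18
```

```bash
python3 to.py "[.506,.206,.207]"
```

```text
t 20.925 p [0.5069 0.192  0.224 ] y yaw -90.55 F [-1.3 -0.4 -1.7] w 0.18024493684218781
units [-0.009 -0.117  0.141]
```

Call:
drive_tool([
  [0,-0.01,0.015,0],
  [0,-0.02,0.03,0],
  [0,-0.03,0.045,0],
  [0,-0.04,0.06,0],
  [0,-0.05,0.075,0],
  [0,-0.06,0.09,0],
  [0,-0.065,0.1,0],
  [0,-0.065,0.1,0],
])

```text
time_s: 21.92
tcp_pos: [0.5071, 0.1998, 0.2122]
ee_rot: [[1.0, -0.01, -0.0], [-0.01, -1.0, -0.0], [-0.0, 0.0, -1.0]]
wrist_force: [-1.8, 0.5, -2.2]
gripper_width: 0.177
```

Call:
drive_tool([
  [0,-0.005,0.01,0],
  [0,-0.01,0.02,0],
  [0,-0.015,0.03,0],
  [0,-0.02,0.04,0],
  [0,-0.02,0.04,0],
])

```text
time_s: 22.55
tcp_pos: [0.5071, 0.2022, 0.2074]
ee_rot: [[1.0, -0.01, -0.0], [-0.01, -1.0, -0.0], [-0.0, 0.0, -1.0]]
wrist_force: [-0.4, -0.3, -2.5]
gripper_width: 0.178
```

```bash
python3 to.py "[.506,.206,.207]"
python3 - <<'E'
from h import *
d=capture("scene");c=capture("wrist");s=telemetry.sense();print(s["moment"])
b=cv2.resize(d["color"][120:290,200:410],None,fx=1.9,fy=1.9,interpolation=cv2.INTER_CUBIC)
w=cv2.resize(c["color"],(400,300)); o=np.zeros((330,800,3),np.uint8); o[:b.shape[0],:b.shape[1]]=b; o[:300,400:]=w
cv2.imwrite("pics/t8.png",o)
E
```

```text
t 22.55 p [0.5071 0.2022 0.2074] y yaw -90.56 F [-0.4 -0.3 -2.5] w 0.17830499279094703
units [-0.01  -0.032  0.003]
[-0.29318675  0.29871715 -0.20959048]
```

View pics/t8.png

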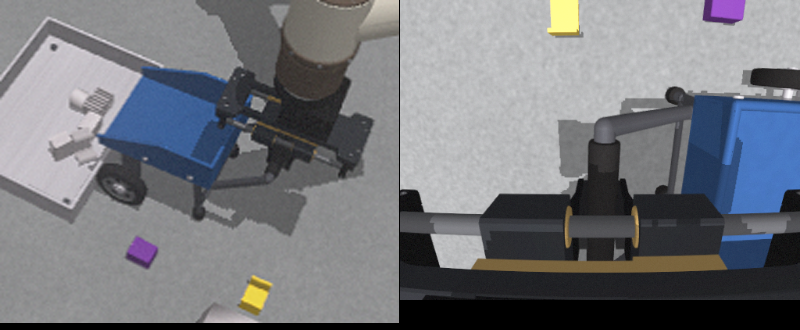

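The pan is clear and the skip is almost standing. The wrist force of -2.5 N means the bar still carries some weight, so I'll ease down until the feet bear.

Call:
drive_tool([
  [0,-0.005,0.01,0],
  [0,-0.01,0.02,0],
  [0,-0.01,0.02,0],
])

```text
time_s: 23.02
tcp_pos: [0.5071, 0.2034, 0.205]
ee_rot: [[1.0, -0.01, -0.0], [-0.01, -1.0, -0.0], [-0.0, 0.0, -1.0]]
wrist_force: [-1.4, 0.8, -1.6]
gripper_width: 0.182
```

Call:
drive_tool([
  [0,-0.005,0.01,0],
  [0,-0.01,0.02,0],
  [0,-0.01,0.02,0],
])

```text
time_s: 23.4
tcp_pos: [0.5071, 0.2046, 0.2026]
ee_rot: [[1.0, -0.01, -0.0], [-0.01, -1.0, -0.0], [-0.0, 0.0, -1.0]]
wrist_force: [-1.7, -0.5, -1.6]
gripper_width: 0.178
```

Call:
drive_tool([
  [0,-0.004,0.01,0],
  [0,-0.004,0.02,0],
  [0,-0.004,0.02,0],
])

```text
time_s: 23.78
tcp_pos: [0.5071, 0.205, 0.2001]
ee_rot: [[1.0, -0.01, -0.0], [-0.01, -1.0, -0.0], [-0.0, 0.0, -1.0]]
wrist_force: [-0.9, -0.6, -2.4]
gripper_width: 0.18
```

Call:
drive_tool([
  [0,-0.002,0.01,0],
  [0,-0.004,0.02,0],
  [0,-0.006,0.03,0],
  [0,-0.006,0.03,0],
])

```text
time_s: 24.28
tcp_pos: [0.5072, 0.2059, 0.1967]
ee_rot: [[1.0, -0.01, 0.0], [-0.01, -1.0, 0.0], [0.0, -0.0, -1.0]]
wrist_force: [-1.0, -0.3, -1.7]
gripper_width: 0.18
```

Run:
```python
from h import *
F=[];
for i in range(6):
    c=capture("scene"); F.append(telemetry.sense()["wrist_force"])
print(np.mean(F,0))
im=c["color"]
cv2.imwrite("pics/t9.png",cv2.resize(im[150:260,240:370],None,fx=5,fy=5,interpolation=cv2.INTER_CUBIC))
```

```text
[-0.32894909  0.05099765 -1.84672234]
```

Call:
drive_tool([
  [0,-0.002,0.01,0],
  [0,-0.004,0.02,0],
  [0,-0.006,0.03,0],
  [0,-0.006,0.03,0],
])

```text
time_s: 25.08
tcp_pos: [0.5075, 0.207, 0.195]
ee_rot: [[1.0, -0.009, 0.002], [-0.009, -1.0, 0.001], [0.002, -0.001, -1.0]]
wrist_force: [-4.2, 0.1, 8.2]
gripper_width: 0.18
```

Call:
drive_tool([
  [0,-0.002,0.01,0],
  [0,-0.004,0.02,0],
  [0,-0.006,0.03,0],
  [0,-0.006,0.03,0],
])

```text
time_s: 25.58
tcp_pos: [0.5082, 0.2095, 0.1932]
ee_rot: [[1.0, -0.008, 0.005], [-0.008, -1.0, 0.005], [0.005, -0.005, -1.0]]
wrist_force: [-8.4, 4.1, 14.9]
gripper_width: 0.178
```

Call:
drive_tool([
  [0,0,-0.02,0],
  [0,0.003,-0.04,0],
  [0,0.005,-0.045,0],
  [0,0.005,-0.045,0],
])

```text
time_s: 26.08
tcp_pos: [0.5076, 0.2068, 0.1951]
ee_rot: [[1.0, -0.01, 0.001], [-0.01, -1.0, 0.001], [0.001, -0.001, -1.0]]
wrist_force: [-0.0, -0.5, 2.5]
gripper_width: 0.18
```

Call:
drive_tool([
  [0,0,0,0],
  [0,0,0,0],
  [0,0,0,0],
  [0,0,0,0],
  [0,0,0,0],
  [0,0,0,0],
  [0,0,0,0],
  [0,0,0,0],
], fingers=70)

```text
time_s: 27.08
tcp_pos: [0.5072, 0.2066, 0.195]
ee_rot: [[1.0, -0.01, 0.0], [-0.01, -1.0, 0.0], [0.0, -0.0, -1.0]]
wrist_force: [-0.4, 0.6, 0.5]
gripper_width: 0.798
```

Released with almost no force. Now I'll rise clear.

Call:
drive_tool([
  [0,0,-0.05,0],
  [0,0,-0.15,0],
  [0,0,-0.3,0],
  [0,0,-0.5,0],
  [0,0,-0.7,0],
  [0,0,-0.9,0],
  [0,0,-1,0],
  [0,0,-1,0],
])

```text
time_s: 28.08
tcp_pos: [0.5073, 0.2068, 0.3159]
ee_rot: [[1.0, -0.01, 0.002], [-0.01, -1.0, 0.001], [0.002, -0.001, -1.0]]
wrist_force: [0.2, 0.7, -0.8]
gripper_width: 0.805
```

Call:
drive_tool([
  [0,-0.1,0,0],
  [0,-0.3,0,0],
  [0,-0.6,0,0],
  [0,-0.9,0,0],
  [0,-1,0,0],
  [0,-1,0,0],
])

```text
time_s: 28.82
tcp_pos: [0.508, 0.3279, 0.3139]
ee_rot: [[1.0, -0.008, -0.001], [-0.008, -1.0, -0.001], [-0.001, 0.001, -1.0]]
wrist_force: [0.3, -0.1, -0.1]
gripper_width: 0.805
```

```bash
python3 to.py "[.506,.206,.207]"
python3 - <<'E'
from h import *
c=capture("top");d=capture("scene")
a=cv2.resize(c["color"][140:280,150:345],None,fx=2,fy=2,interpolation=cv2.INTER_CUBIC)
b=cv2.resize(d["color"][100:320,120:400],None,fx=1.4,fy=1.4,interpolation=cv2.INTER_CUBIC)
o=np.zeros((308,390+392,3),np.uint8); o[:280,:390]=a; o[:,390:]=b
cv2.imwrite("pics/t10.png",o)
E
```

```text
t 28.825 p [0.508  0.3279 0.3139] y yaw -90.47 F [ 0.3 -0.1 -0.1] w 0.8047779096092683
units [-0.007  1.015  0.892]
```

View pics/t10.png

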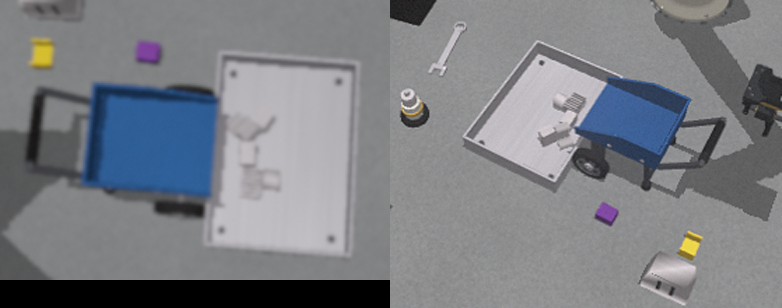

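The skip stands empty on its wheels and feet against the tray, the load lies in the tray at top-view (225–280,112–200), and the bystanders and look-alikes are where they were. I'll hand in now.

```bash
python3 -c "
from station import order
print(order.finish_job())"
```

```text
the job is handed in; nothing more can be done
None
```

The skip has been emptied into the scrap tray and stands empty on its wheels and feet against the tray side. I handed the job in at about 29 s of the 48 s allowed.

- **Approach:** I gripped the bar, lifted the feet about 4° off the bench and wheeled the skip up. At the wall it was square to the tray: yaw -2.5° against the tray's -2.56°, with the push force risen to about 8 N.
- **Tipping:** I tipped it along an arc at about 12°/s to roughly 64°, held it there, then lowered it along the same arc.
- **Last pictures:** The pan is empty and the load lies in the tray. I did not count all five pieces one by one, because some overlap in the picture. The horn, converter, wrench and look-alikes appear unmoved. The gripper is open and well clear, with no force on the wrist.

Two things did not go as expected:

- **Slip in the grip:** The bar slid about 10 mm in the fingers while tipping, so the feet touched down with the gripper about 12 mm lower than planned.
- **Overpress:** I briefly pressed the standing skip down with about 15 N, then backed off to about 2.5 N before letting go.

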